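# Swap the gel cassette in the electrophoresis tank and hold the new one for the clamp

### The job

Lift the run gel cassette out of the electrophoresis tank and lean it on the sloped drain stand, standing on the ledge with its face against the back. Then take the new cassette from the rack, lower it upright into the guides of the chamber you have just emptied, without forcing it, and stop about a centimetre short of the chamber's floor. Finish while still holding it there, its weight in the gripper, so that I can slip the clamp in; leave everything else where it is, the dam in the other chamber too.

Things in the scene. Friction and masses are not known exactly. Their poses are not given: they have to be found in the camera images.
- run_cassette: Run gel cassette: flat rigid whitish plate with a bluish gel window, 8 mm thick (its x), 100 mm wide (its y), 100 mm high (its z), about 90 g, the same front and back. Starts upright on the floor of one of the tank's two chambers, its top 112 mm above the bench. Origin: centre of its lower edge.
- new_cassette: New gel cassette, identical to the run one and told from it by place: it starts upright in one of the two places of the white rack, the taller of the two plates there, lower edge 12 mm and top 112 mm above the bench. The rack's guides reach 40 mm above the bench (1.5 mm play at each face, 3 mm at each side edge). Origin: centre of its lower edge.
- tank: Electrophoresis tank, fixed: clear box 200 mm (x) by 160 mm (y), walls 74 mm high, dark electrode frame inside with two steel posts 82 mm high near its side walls. Two chambers for upright plates across its x axis, centred at x = -45 and +45 mm. Over the middle 80 mm of its width (y) nothing but plates stands higher than 26 mm above the bench. Origin: centre of its underside, on the bench.
- chamber_near (a point): Middle of the chamber floor at the tank's x = -45 mm, 12 mm above the bench; axes as the tank's. Upright U guides hold a plate's side edges: 10 mm wide for its 8 mm thickness (x), 104 mm apart for its 100 mm width (y), so 1 and 2 mm play a side. They rise to 80 mm above the bench; their top 8 mm is a lead-in opening 3 mm more on each side.
- chamber_far (a point): The same for the chamber at the tank's x = +45 mm, with the same guides.
- buffer_dam: Buffer dam: plain solid ivory plate 8 x 100 x 72 mm with a 36 mm wide, 18 mm high tab on the middle of its top (90 mm in all), standing on the floor of the tank's other chamber. Stays there. Origin: centre of its lower edge.
- drain_stand: Sloped drain stand, fixed, base 105 x 122 mm. Its back panel, 112 mm wide, leans 20 degrees from vertical towards the stand's -x, its front face looking to +x, and ends 60 mm up the slope from the ledge, so a cassette's upper 40 mm stand clear. The ledge, square to the panel, is 18 mm deep with an 8 mm lip in front. A cassette's width lies along the stand's y. Origin: centre of the underside.
- ledge (a point): Middle of the corner line where ledge and panel meet, 35 mm above the bench and 15 mm to +x of the stand's origin; axes as the stand's. The lower edge of a cassette's back face rests here.
- rack: White plastic rack, fixed, base 130 mm (x) by 122 mm (y), with two places for upright plates centred 30 mm either side of its origin along x. Origin: centre of its underside, on the bench.
- glass_plates: Pair of glass plates with spacers, 8 x 100 x 73 mm, upright in the rack's other place, lower than the cassette. Leave alone. Origin: centre of the lower edge.
- clamp: Grey cassette clamp (wedge with a cam lever), 32 x 94 x 95 mm, standing on the bench beyond the tank. Leave alone. Origin: centre of its underside.
- reagent_bottle: White jar with an orange cap, 64 mm across, 125 mm high. Leave alone. Origin: centre of its underside.
- timer: Flat white bench timer, 62 x 62 x 20 mm. Leave alone. Origin: centre of its underside.
Things that resemble listed ones, but are neither listed nor needed, are in the scene too. What is shaped like the run_cassette but green or orange is not meant. What is shaped like the new_cassette but yellow is not meant.

How it is judged:
By the outcome, as a careful person would: the job done as asked, in the order asked, and still so for the second after the job is handed in, while the arm keeps its last pose, push and grip.
It also fails if it takes over 58 s, if anything falls off the work surface, if the arm or the gripper's body presses on something with over 40 N, if the wrist force passes 120 N, or if a joint passes its speed limit or range.

### The arm

A 6-joint arm with a two-finger parallel gripper is mounted at the origin on the work surface. World frame = base frame: x ahead of the robot, y to its left, z up, the work surface at z = 0. Lengths are in m, angles in rad, forces in N, time in s.
With the tool pointing down it reaches from about 0.25 to 0.725 m from the base axis. Payload 4 kg.
Tool frame: the origin (TCP) lies on the centre line of the jaws, within the pads' length; the fingertips stand 17 mm ahead of it and the grasp point (between the pads) lies 2 mm behind it; z points along the fingers, y is the line along which they close (so a half turn about z gives the same grasp; the last joint's range is limited). The gripper opens to 85 mm and grips with 20 to 120 N. Pads are 22 mm wide; open, the fingers measure 114 mm over their backs; the gripper's body (76 mm by 85 mm) begins 54 mm behind the grasp point. The pads swing forward as they close: fully open they stand 13 mm farther back than shut.
Start: joints at [-1.27, 0.241, 0.005, 1.335, 0, 1.571], TCP at [0.148, -0.478, 0.248] pointing down, gripper open.
Joint ranges: [-2.72, 2.72], [-1.05, 1.87], [-1.09, 1.28], [-1.99, 2.15], [-1.42, 1.44], [-3.14, 3.14]. Speed limits (rad/s): [2.79, 2.79, 3.14, 3.14, 3.14, 3.14].

### API

Orientations are given as a unit quaternion [x, y, z, w].
In Python, from workcell import bot, camera, get_calibration gives the robot as it stands.
- The arm moves only by the tool apply_moves, never from a script. Its argument "steps" is a list of rows, each a list of 3 entries, a list of its own where there are three numbers: the shift along the tool's x, y, z as a fraction of full scale, then the turn, a rotation vector about the tool's x, y, z as a fraction of full scale, then the opening, from 0 (shut) to 1 (fully open). A call has exactly 8 rows; each row shifts and turns the commanded pose from where the row before left it, along the tool's axes as they then stand; what a row does not reach is not made up. Full scale, the value 1, is 20 cm for a shift and pi rad for a turn. A row lasts 1/12 s, in which the tool goes at most 41.7 mm and 7.16 degrees, less where a joint would pass 70% of its speed; a pose out of reach is approached as far as the arm can. A call with a number of a shift or a turn outside -1 to 1 is refused whole. A call with a gripper value outside its range is refused whole. The fingers move at their own pace and stop on an object; the grip force is fixed at half the most. Time passes only in rows, so rows that do not move let the fingers close, or fill a call up. It gives the time, the measured TCP pose, the force, the opening and the grip force at its end, in the units of the state.
- bot.get_obs(): the state, without advancing time (a new reading comes with each control period).
- camera(name): name is "scene" or "top" or "wrist"; returns (picture, depth): 400x640x3 uint8, red, green, blue; 400x640 float32, m along the optical axis (not along the pixel's ray), 0 where there is no reading.
- get_calibration(name): a dict with "fov_y" (degrees; the focal length in pixels is half the picture's height over the tangent of half this angle, whatever the lens; pixels are square), "cx", "cy" (the principal point, pixels), "rvec" (rotation vector, rad) and "tvec" (3), from world to camera coordinates, as OpenCV has them. Camera axes: x right, y down, z forward; pixel columns grow to the right and rows downward; lengths in m; the calibration is good to about 2 mm. The wrist camera is an equidistant fisheye: a pixel r from the principal point sees the ray r / f radians off the axis. A picture is of the moment at which its call begins: read the wrist's pose just before it. get_calibration takes no time and is no camera call; for the wrist camera it gives the pose at the moment of the call.
- bot.job_done(): hands the job in; it is judged then, once.
The state is a dict: "clock": time; "joint_pos": joint angles; "joint_vel": joint speeds; "tau": joint torques, N m; "eef_pos": TCP position; "tool_rot": TCP orientation; "ft_force": force on the tool from outside, world axes, zero at the start; "ft_torque": the same for the moment, N m; "grip_width": finger opening in m; "grasp_force": force on a finger pad.
Only numpy, scipy, OpenCV 4.12 (cv2) and the standard library are available. Lean on these libraries where they do the work, as an engineer would, in place of code of your own. Each camera call takes 0.05 s, during which the arm holds its last target. There are 200 camera calls.

## Working session

There is one attempt and no reset: what is moved stays moved. The work goes in short steps, Python scripts to look and compute and a tool call to move; the robot and the scene stay as the last step left them, time stands still between calls to the robot, and variables do not carry over. Pictures are saved under pics/ and viewed, at most 10 in all, crops included, and the job is handed in when it is done.

Besides the shell and the picture viewer there is one more tool, called after ">>>" by a JSON object that holds its "fn" and its "kwargs", one argument or row to a line. apply_moves: Moves the arm, as the interface text tells. Its arguments: {"type":"object","properties":{"steps":{"type":"array"}},"required":["steps"]}

```bash
mkdir -p pics; ls
python3 - <<'E'
from workcell import bot,camera,get_calibration
import cv2,numpy as np
for n in ("scene","top"):
    p,d=camera(n); cv2.imwrite(f"pics/{n}0.png",p[:,:,::-1]); np.save(f"{n}0.npy",d); np.save(f"{n}0rgb.npy",p)
    print(n,get_calibration(n))
print(bot.get_obs())
E
```

```text
pics
scene {'fov_y': 53.50840547225931, 'cx': 325.73976179597537, 'cy': 202.59957345122834, 'rvec': array([ 1.9799992 ,  1.49861919, -0.56926997]), 'tvec': array([-0.16260525, -0.36906431,  1.51538219])}
top {'fov_y': 52.00603732014067, 'cx': 320.52646948406635, 'cy': 205.7399695155011, 'rvec': array([ 1.97422533, -2.22704785,  0.27172262]), 'tvec': array([0.05764243, 0.57509763, 0.76181505])}
{'clock': 0.1, 'joint_pos': array([-1.26998663e+00,  2.41356911e-01,  3.85859557e-03,  1.33519024e+00,
       -2.15903742e-05,  1.57078174e+00]), 'joint_vel': array([-0.00052451, -0.00106485,  0.00172334,  0.00036957, -0.0037225 ,
       -0.00101498]), 'tau': array([ 5.97100752e-04, -3.73138404e+01,  2.53009522e+01,  1.08636537e-02,
        1.04580906e-04, -4.75141761e-06]), 'eef_pos': array([ 0.14798388, -0.47704409,  0.24749218]), 'tool_rot': array([ 9.88708961e-01,  1.49845574e-01, -1.52430433e-04, -9.33814479e-04]), 'ft_force': array([-1.83079778,  0.05141867,  0.42653661]), 'ft_torque': array([-0.02393358,  0.00600102,  0.00058261]), 'grasp_force': 0.0, 'grip_width': 0.08531132858470106}
```

View pics/scene0.png

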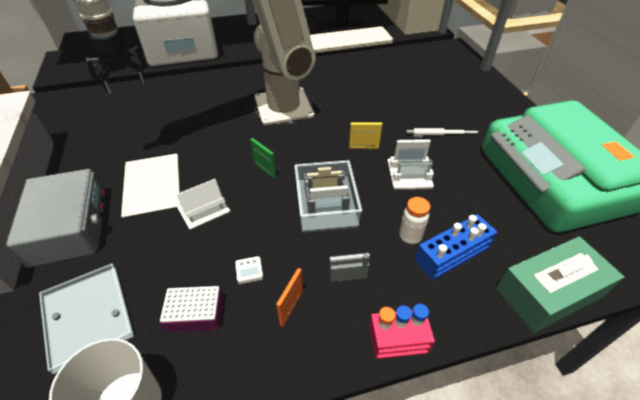

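View pics/top0.png

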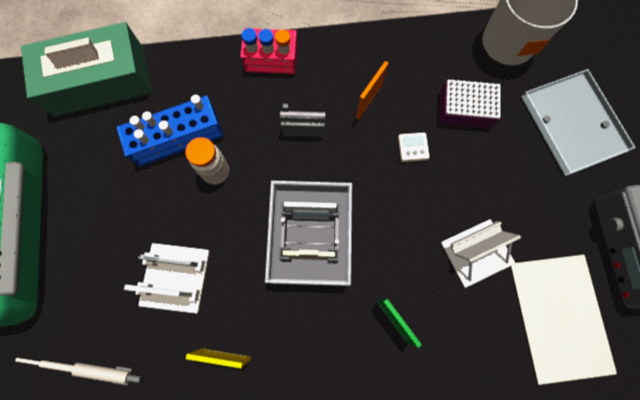

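The scene view shows the tank at (327,192) with an ivory tabbed dam at (325,173) and a grey-blue plate at (327,192). The rack is at (411,165) with a taller plate at the back at (412,150), and the stand is at (203,200). The plates at green (263,157), orange (290,297) and yellow (365,135) are decoys. Next I'll take an enlarged crop and a point cloud.

```bash
cat > h.py <<'E'
import numpy as np,cv2
from workcell import bot,camera,get_calibration
from scipy.spatial.transform import Rotation as R
def cloud(n,d,c=None):
    c=c or get_calibration(n); f=200/np.tan(np.radians(c['fov_y']/2))
    v,u=np.mgrid[:400,:640]
    P=np.stack([(u-c['cx'])/f*d,(v-c['cy'])/f*d,d],-1)
    return (P-c['tvec'])@R.from_rotvec(c['rvec']).as_matrix()
def proj(n,X):
    c=get_calibration(n); f=200/np.tan(np.radians(c['fov_y']/2))
    q=R.from_rotvec(c['rvec']).apply(np.atleast_2d(X))+c['tvec']
    return q[:,:2]/q[:,2:]*f+[c['cx'],c['cy']]
E
python3 - <<'E'
from h import *
for n in ("scene","top"):
    c=get_calibration(n); print(n,'cam at',-R.from_rotvec(c['rvec']).as_matrix().T@c['tvec'])
D={n:cloud(n,np.load(n+'0.npy')) for n in("scene","top")}
for n,l in (("scene",[(327,192),(325,173),(412,150),(411,180),(203,200),(330,110),(348,262),(415,225)]),("top",[(311,208),(308,254),(160,290),(165,258),(480,245),(303,125),(430,350),(311,230)])):
    for u,v in l: print(n,u,v,D[n][v,u].round(4))
a=np.load("scene0rgb.npy");b=np.load("top0rgb.npy")
z=lambda im,x,y,w,h,s:cv2.resize(im[y:y+h,x:x+w],None,fx=s,fy=s,interpolation=cv2.INTER_CUBIC)
r1=np.hstack([z(a,285,150,80,85,3.3),z(a,375,125,70,70,4.007)[:280],])
t=[z(a,290,155,75,75,3.5),z(a,380,130,75,75,3.5),z(a,170,165,75,75,3.5),z(b,255,175,105,105,2.5),z(b,120,235,105,105,2.5),z(b,435,205,105,105,2.5)]
t=[cv2.resize(i,(262,262)) for i in t]
cv2.imwrite("pics/crop.png",np.vstack([np.hstack(t[:3]),np.hstack(t[3:])])[:,:,::-1])
E
```

```text
scene cam at [ 1.28742774 -0.21091147  0.87010246]
top cam at [0.38434182 0.0164754  0.87546103]
scene 327 192 [0.5764 0.006  0.1009]
scene 325 173 [0.4891 0.0255 0.087 ]
scene 412 150 [0.4509 0.3167 0.0775]
scene 411 180 [0.5156 0.2958 0.0141]
scene 203 200 [ 0.4647 -0.3242  0.0477]
scene 330 110 [0.0747 0.1645 0.002 ]
scene 348 262 [ 0.785  -0.0011  0.0681]
scene 415 225 [0.7303 0.1981 0.0793]
top 311 208 [0.5694 0.0082 0.0944]
top 308 254 [0.4804 0.0243 0.0959]
top 160 290 [0.4457 0.2996 0.1105]
top 165 258 [0.5085 0.3012 0.0754]
top 480 245 [ 0.462  -0.3224  0.0534]
top 303 125 [0.7619 0.0038 0.0594]
top 430 350 [ 2.691e-01 -1.982e-01  2.000e-04]
top 311 230 [0.5412 0.0129 0.0106]
```

View pics/crop.png

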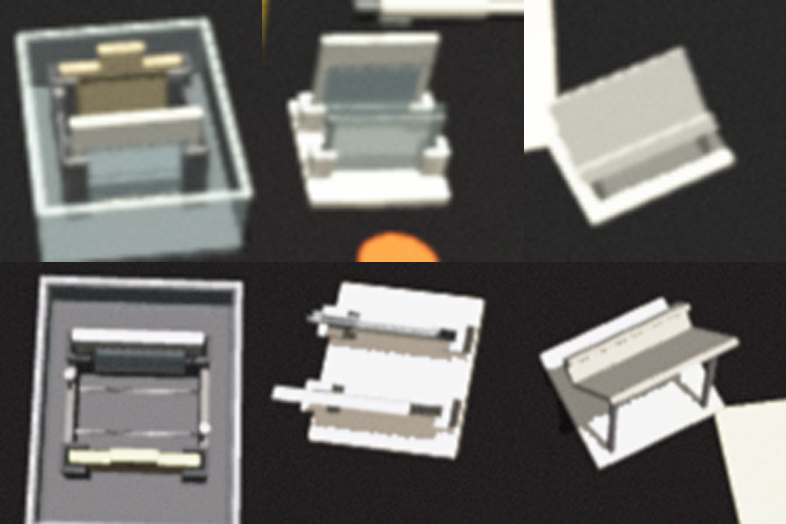

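The crop confirms the choices:
- **Run cassette:** the whitish plate with the blue window in the far chamber, scene (327,192). The plate behind it is the tabbed ivory dam.
- **New cassette:** the taller plate in the rack row nearer the robot, at z of about 0.11. The other plate is lower glass.
- **Stand:** its panel leans towards the robot.

Next come precise fits.

Run:
```python
from h import *
D={n:cloud(n,np.load(n+'0.npy')) for n in("scene","top")}
def sel(n,lo,hi):
    P=D[n].reshape(-1,3); return P[np.all((P>lo)&(P<hi),1)]
def rect(P): 
    (c,s,a)=cv2.minAreaRect((P[:,:2]*1000).astype(np.float32)); return np.round(c,1),np.round(s,1),round(a,2)
for n in D:
    for nm,lo,hi in (("run",[.55,-.07,.106],[.61,.09,.125]),("new",[.42,.22,.106],[.48,.38,.125]),("tankwall",[.4,-.12,.068],[.66,.15,.080])):
        P=sel(n,lo,hi); u=P[:,:2]-P[:,:2].mean(0); w,V=np.linalg.eigh(u.T@u); d=V[:,1]*np.sign(V[1,1])
        print(n,nm,len(P),rect(P),'zmean',P[:,2].mean().round(4),'mean',P.mean(0).round(4),'dir deg from y',np.degrees(np.arctan2(-d[0],d[1])).round(2),'span',np.percentile(u@d,[1,99]).round(4))
    P=sel(n,[.38,-.42,.03],[.53,-.23,.12])
    # ransac plane of stand panel
    best=None;rng=np.random.default_rng(0)
    for _ in range(500):
        q=P[rng.choice(len(P),3,False)];m=np.cross(q[1]-q[0],q[2]-q[0]);l=np.linalg.norm(m)
        if l<1e-9: continue
        m/=l;i=abs((P-q[0])@m)<.002
        if best is None or i.sum()>best.sum():best=i
    Q=P[best];c=Q.mean(0);m=np.linalg.svd(Q-c)[2][2];m*=np.sign(m[2])
    y=np.cross([0,0,1],m);y/=np.linalg.norm(y)
    up=np.cross(m,y)
    print(n,'panel n',m.round(4),'tilt',np.degrees(np.arcsin(m[2])).round(2),'yaw',np.degrees(np.arctan2(m[1],m[0])).round(2),'c',c.round(4),len(P),best.sum(),'y',np.percentile((Q-c)@y,[0,2,98,100]).round(4),'up',np.percentile((Q-c)@up,[0,2,98,100]).round(4),'z',Q[:,2].min().round(4),Q[:,2].max().round(4))
    B=sel(n,[.38,-.45,.004],[.58,-.2,.03]);print('base',rect(B))
```

```text
scene run 138 (array([574.6,   9.5]), array([98.3, 13.7]), 80.58) zmean 0.1112 mean [0.5749 0.0092 0.1112] dir deg from y -8.27 span [-0.0487  0.0487]
scene new 116 (array([448. , 314.4]), array([98.7, 13.4]), 76.05) zmean 0.111 mean [0.4492 0.3135 0.111 ] dir deg from y -14.58 span [-0.0482  0.0498]
scene tankwall 937 (array([529.2,  17.1]), array([164.8, 208.5]), 81.4) zmean 0.074 mean [0.5374 0.0168 0.074 ] dir deg from y 81.88 span [-0.0948  0.1104]
scene panel n [0.9011 0.2875 0.3245] tilt 18.94 yaw 17.69 c [ 0.4616 -0.3315  0.0637] 1065 587 y [-0.0548 -0.0524  0.054   0.0562] up [-0.0316 -0.0301  0.0293  0.0305] z 0.0333 0.0926
base (array([ 484.2, -329.8]), array([248.9, 192.2]), 85.69)
top run 248 (array([573.3,  10.5]), array([98.2,  9.5]), 81.48) zmean 0.1113 mean [0.5728 0.0106 0.1113] dir deg from y -8.5 span [-0.0491  0.0489]
top new 253 (array([447.9, 314.4]), array([100.4,   8. ]), 76.36) zmean 0.1116 mean [0.4477 0.3136 0.1116] dir deg from y -13.71 span [-0.0489  0.0503]
top tankwall 1750 (array([529.1,  16.8]), array([164. , 204.8]), 81.46) zmean 0.074 mean [0.5262 0.0173 0.074 ] dir deg from y 82.11 span [-0.1044  0.0993]
top panel n [0.8877 0.2871 0.3599] tilt 21.09 yaw 17.92 c [ 0.4606 -0.3296  0.0645] 1486 784 y [-0.0573 -0.0551  0.0547  0.0554] up [-0.0349 -0.0329  0.0299  0.032 ] z 0.0314 0.0945
base (array([ 481.5, -334.8]), array([238.1, 197.6]), 86.97)
```

```bash
cat >> h.py <<'E'
def pose(yaw,tilt=0):
    "plate frame yaw (deg, direction of plate normal), leaning tilt deg towards -normal; tool y=normal, z=-up"
    n=np.array([np.cos(np.radians(yaw)),np.sin(np.radians(yaw)),0]);t=np.radians(tilt)
    up=np.cos(t)*np.array([0,0,1])-np.sin(t)*n; y=np.cos(t)*n+np.sin(t)*np.array([0,0,1])
    return R.from_matrix(np.stack([np.cross(y,-up),y,-up],1))
def cur():
    o=bot.get_obs(); return o['eef_pos'],R.from_quat(o['tool_rot'])
def plan(p1,R1,n,start=None):
    p0,R0=start or cur(); w=(R0.inv()*R1).as_rotvec()
    print('dist',np.linalg.norm(p1-p0).round(4),'ang',np.degrees(np.linalg.norm(w)).round(2))
    for i in range(n):
        Ri=R0*R.from_rotvec(w*i/n)
        print([list(map(float,(Ri.inv().apply((p1-p0)/n)/.2).round(3))),list(map(float,(w/n/np.pi).round(4)))])
    return p1,R1
RUN=np.array([.5735,.0102,.101]);NEW=np.array([.448,.314,.100]);L=np.array([.4711,-.3273,.035])
E
python3 - <<'E'
from h import *
plan(RUN+[0,0,.08],pose(-8.5),24)
E
```

```text
dist 0.6503 ang 64.26
[[0.115, -0.071, 0.014], [-0.0, -0.0, -0.0149]]
[[0.118, -0.065, 0.014], [-0.0, -0.0, -0.0149]]
[[0.121, -0.06, 0.014], [-0.0, -0.0, -0.0149]]
[[0.123, -0.054, 0.014], [-0.0, -0.0, -0.0149]]
[[0.126, -0.048, 0.014], [-0.0, -0.0, -0.0149]]
[[0.128, -0.042, 0.014], [-0.0, -0.0, -0.0149]]
[[0.13, -0.036, 0.014], [-0.0, -0.0, -0.0149]]
[[0.131, -0.03, 0.014], [-0.0, -0.0, -0.0149]]
[[0.133, -0.024, 0.014], [-0.0, -0.0, -0.0149]]
[[0.134, -0.018, 0.014], [-0.0, -0.0, -0.0149]]
[[0.134, -0.011, 0.014], [-0.0, -0.0, -0.0149]]
[[0.135, -0.005, 0.014], [-0.0, -0.0, -0.0149]]
[[0.135, 0.001, 0.014], [-0.0, -0.0, -0.0149]]
[[0.135, 0.007, 0.014], [-0.0, -0.0, -0.0149]]
[[0.134, 0.014, 0.014], [-0.0, -0.0, -0.0149]]
[[0.133, 0.02, 0.014], [-0.0, -0.0, -0.0149]]
[[0.132, 0.026, 0.014], [-0.0, -0.0, -0.0149]]
[[0.131, 0.032, 0.014], [-0.0, -0.0, -0.0149]]
[[0.129, 0.038, 0.014], [-0.0, -0.0, -0.0149]]
[[0.127, 0.044, 0.014], [-0.0, -0.0, -0.0149]]
[[0.125, 0.05, 0.014], [-0.0, -0.0, -0.0149]]
[[0.123, 0.056, 0.014], [-0.0, -0.0, -0.0149]]
[[0.12, 0.062, 0.014], [-0.0, -0.0, -0.0149]]
[[0.117, 0.067, 0.014], [-0.0, -0.0, -0.0149]]
```

>>> {"fn": "apply_moves", "kwargs": {
  "steps": [
    [[0.115,-0.07,0.01],[0,0,-0.015],0.5],
    [[0.118,-0.065,0.01],[0,0,-0.015],0.5],
    [[0.121,-0.06,0.01],[0,0,-0.015],0.5],
    [[0.123,-0.054,0.01],[0,0,-0.015],0.5],
    [[0.126,-0.048,0.01],[0,0,-0.015],0.5],
    [[0.128,-0.042,0.01],[0,0,-0.015],0.5],
    [[0.13,-0.036,0.01],[0,0,-0.015],0.5],
    [[0.131,-0.03,0.01],[0,0,-0.015],0.5]
  ]
}}

```text
clock: 0.77
eef_pos: [0.2903, -0.3139, 0.2319]
tool_rot: [0.943, 0.333, -0.0, -0.0]
ft_force: [0.5, 0.7, 0.7]
grip_width: 0.0428
grasp_force: 0.0
```

>>> {"fn": "apply_moves", "kwargs": {
  "steps": [
    [[0.133,-0.024,0.01],[0,0,-0.015],0.5],
    [[0.134,-0.018,0.01],[0,0,-0.015],0.5],
    [[0.134,-0.011,0.01],[0,0,-0.015],0.5],
    [[0.135,-0.005,0.01],[0,0,-0.015],0.5],
    [[0.135,0.001,0.01],[0,0,-0.015],0.5],
    [[0.135,0.007,0.01],[0,0,-0.015],0.5],
    [[0.134,0.014,0.01],[0,0,-0.015],0.5],
    [[0.133,0.02,0.01],[0,0,-0.015],0.5]
  ]
}}

```text
clock: 1.43
eef_pos: [0.4315, -0.1506, 0.2158]
tool_rot: [0.864, 0.504, -0.0, -0.0]
ft_force: [0.2, 0.3, 0.4]
grip_width: 0.0429
grasp_force: 0.0
```

>>> {"fn": "apply_moves", "kwargs": {
  "steps": [
    [[0.132,0.026,0.01],[0,0,-0.015],0.5],
    [[0.131,0.032,0.01],[0,0,-0.015],0.5],
    [[0.129,0.038,0.01],[0,0,-0.015],0.5],
    [[0.127,0.044,0.01],[0,0,-0.015],0.5],
    [[0.125,0.05,0.01],[0,0,-0.015],0.5],
    [[0.123,0.056,0.01],[0,0,-0.015],0.5],
    [[0.12,0.062,0.01],[0,0,-0.015],0.5],
    [[0.117,0.067,0.01],[0,0,-0.015],0.5]
  ]
}}

```text
clock: 2.1
eef_pos: [0.5717, 0.0129, 0.1996]
tool_rot: [0.754, 0.657, -0.0, -0.0]
ft_force: [0.6, 0.1, -0.0]
grip_width: 0.043
grasp_force: 0.0
```

Run:
```python
from h import *
o=bot.get_obs();print(o['clock'],o['eef_pos'],o['grip_width'],o['joint_pos'],np.abs(o['joint_vel']).max())
plan(RUN+[0,0,.05],pose(-8.5),4)
p,d=camera("wrist");cv2.imwrite("pics/w1.png",p[:,:,::-1])
```

```text
2.1 [0.57172207 0.01294685 0.19957334] 0.042978128903169134 [ 2.26720708e-02  4.07551425e-01  1.12600215e-01  1.27708333e+00
 -6.10329767e-05  1.72997471e+00] 0.5823706890097191
dist 0.0487 ang 0.68
[[-0.003, 0.003, 0.061], [-0.0001, 0.0, 0.0009]]
[[-0.003, 0.003, 0.061], [-0.0001, 0.0, 0.0009]]
[[-0.003, 0.003, 0.061], [-0.0001, 0.0, 0.0009]]
[[-0.003, 0.003, 0.061], [-0.0001, 0.0, 0.0009]]
```

View pics/w1.png

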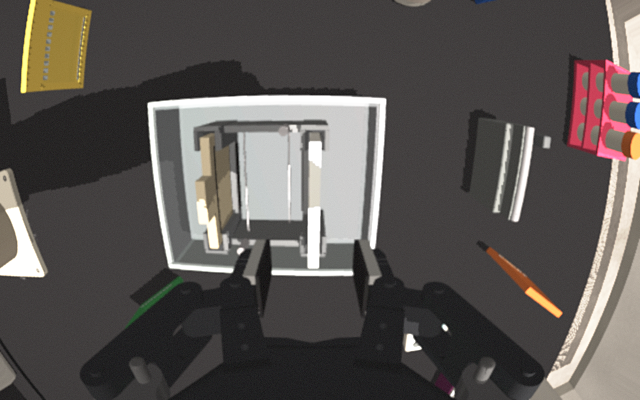

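The wrist view shows the run cassette's top edge at column ~315, centred between the open pads (258 and 367). The dam is clear to the left at (208,190).

>>> {"fn": "apply_moves", "kwargs": {
  "steps": [
    [[0,0,0],[0,0,0],0.5],
    [[0,0,0.06],[0,0,0],0.5],
    [[0,0,0.06],[0,0,0],0.5],
    [[0,0,0.06],[0,0,0],0.5],
    [[0,0,0.06],[0,0,0],0.5],
    [[0,0,0],[0,0,0],0.5],
    [[0,0,0],[0,0,0],0.5],
    [[0,0,0],[0,0,0],0.5]
  ]
}}

```text
clock: 2.82
eef_pos: [0.5713, 0.0113, 0.1529]
tool_rot: [0.755, 0.656, 0.0, 0.0]
ft_force: [0.5, -0.8, -0.1]
grip_width: 0.0425
grasp_force: 0.0
```

Run:
```python
from h import *
plan(RUN,pose(-8.5),4)
```

```text
dist 0.052 ang 0.49
[[-0.001, 0.003, 0.065], [0.0, 0.0, 0.0007]]
[[-0.001, 0.003, 0.065], [0.0, 0.0, 0.0007]]
[[-0.001, 0.003, 0.065], [0.0, 0.0, 0.0007]]
[[-0.001, 0.003, 0.065], [0.0, 0.0, 0.0007]]
```

>>> {"fn": "apply_moves", "kwargs": {
  "steps": [
    [[-0.001,0.003,0.06],[0,0,0.0007],0.5],
    [[-0.001,0.003,0.06],[0,0,0.0007],0.5],
    [[-0.001,0.003,0.06],[0,0,0.0007],0.5],
    [[-0.001,0.003,0.06],[0,0,0.0007],0.5],
    [[0,0,0.02],[0,0,0],0.5],
    [[0,0,0],[0,0,0],0.5],
    [[0,0,0],[0,0,0],0.3],
    [[0,0,0],[0,0,0],0.2]
  ]
}}

```text
clock: 3.48
eef_pos: [0.5744, 0.0106, 0.1015]
tool_rot: [0.757, 0.653, 0.001, 0.001]
ft_force: [-0.2, 0.7, 0.3]
grip_width: 0.0192
grasp_force: 0.0
```

>>> {"fn": "apply_moves", "kwargs": {
  "steps": [
    [[0,0,0],[0,0,0],0],
    [[0,0,0],[0,0,0],0],
    [[0,0,0],[0,0,0],0],
    [[0,0,0],[0,0,0],0],
    [[0,0,0],[0,0,0],0],
    [[0,0,0],[0,0,0],0],
    [[0,0,0],[0,0,0],0],
    [[0,0,0],[0,0,0],0]
  ]
}}

```text
clock: 4.15
eef_pos: [0.574, 0.0107, 0.1016]
tool_rot: [0.757, 0.653, 0.001, 0.0]
ft_force: [-1.5, 0.9, 5.8]
grip_width: 0.0072
grasp_force: 59.6
```

Run:
```python
from h import *
o=bot.get_obs();p,q=cur();print(o['clock'],p,o['ft_force'],o['ft_torque'],np.degrees(np.arctan2(*q.as_matrix()[[1,0],1])),q.as_matrix()[:,2])
```

```text
4.15 [0.57399321 0.01073146 0.10158009] [-1.49513205  0.89277605  5.83623432] [0.03063749 0.52563783 0.00144208] -8.468902134298956 [ 1.54212668e-03  1.01782542e-04 -9.99998806e-01]
```

>>> {"fn": "apply_moves", "kwargs": {
  "steps": [
    [[0,0,-0.02],[0,0,0],0],
    [[0,0,-0.05],[0,0,0],0],
    [[0,0,-0.07],[0,0,0],0],
    [[0,0,-0.08],[0,0,0],0],
    [[0,0,-0.1],[0,0,0],0],
    [[0,0,-0.1],[0,0,0],0],
    [[0,0,-0.1],[0,0,0],0],
    [[0,0,-0.1],[0,0,0],0]
  ]
}}

```text
clock: 4.82
eef_pos: [0.5736, 0.0106, 0.2258]
tool_rot: [0.757, 0.653, 0.0, 0.0]
ft_force: [1.1, -0.2, -0.7]
grip_width: 0.0071
grasp_force: 58.6
```

Run:
```python
from h import *
S=pose(17.8,20); m=S.as_matrix(); n,up=m[:,1],-m[:,2]
# tcp relative to plate lower-edge centre: up by 101.58-12 = 89.6mm ; lower edge back corner at L
def tgt(gap_n,gap_up): return L+n*(.004+gap_n)+up*(.0896+gap_up)
A=tgt(.03,.06); print('approach',A,'final',tgt(0,0)); p,q=cur();print(p)
plan(np.array([A[0],A[1],.235]),S,16)
```

```text
approach [ 0.45280325 -0.33317444  0.1872067 ] final [ 0.44550083 -0.335519    0.12056454]
[0.57355781 0.01063509 0.22582598]
dist 0.3645 ang 32.9
[[-0.112, -0.022, -0.003], [-0.0068, 0.0016, -0.009]]
[[-0.111, -0.025, -0.004], [-0.0068, 0.0016, -0.009]]
[[-0.11, -0.028, -0.005], [-0.0068, 0.0016, -0.009]]
[[-0.11, -0.031, -0.006], [-0.0068, 0.0016, -0.009]]
[[-0.109, -0.034, -0.007], [-0.0068, 0.0016, -0.009]]
[[-0.108, -0.036, -0.009], [-0.0068, 0.0016, -0.009]]
[[-0.106, -0.039, -0.01], [-0.0068, 0.0016, -0.009]]
[[-0.105, -0.042, -0.011], [-0.0068, 0.0016, -0.009]]
[[-0.104, -0.045, -0.013], [-0.0068, 0.0016, -0.009]]
[[-0.103, -0.047, -0.014], [-0.0068, 0.0016, -0.009]]
[[-0.101, -0.05, -0.016], [-0.0068, 0.0016, -0.009]]
[[-0.1, -0.052, -0.018], [-0.0068, 0.0016, -0.009]]
[[-0.098, -0.055, -0.019], [-0.0068, 0.0016, -0.009]]
[[-0.096, -0.057, -0.021], [-0.0068, 0.0016, -0.009]]
[[-0.094, -0.059, -0.023], [-0.0068, 0.0016, -0.009]]
[[-0.093, -0.062, -0.024], [-0.0068, 0.0016, -0.009]]
```

>>> {"fn": "apply_moves", "kwargs": {
  "steps": [
    [[-0.112,-0.022,-0.003],[-0.0068,0.0016,-0.009],0],
    [[-0.111,-0.025,-0.004],[-0.0068,0.0016,-0.009],0],
    [[-0.11,-0.028,-0.005],[-0.0068,0.0016,-0.009],0],
    [[-0.11,-0.031,-0.006],[-0.0068,0.0016,-0.009],0],
    [[-0.109,-0.034,-0.007],[-0.0068,0.0016,-0.009],0],
    [[-0.108,-0.036,-0.009],[-0.0068,0.0016,-0.009],0],
    [[-0.106,-0.039,-0.01],[-0.0068,0.0016,-0.009],0],
    [[-0.105,-0.042,-0.011],[-0.0068,0.0016,-0.009],0]
  ]
}}

```text
clock: 5.48
eef_pos: [0.5125, -0.1622, 0.2295]
tool_rot: [0.675, 0.732, 0.071, 0.052]
ft_force: [-0.7, -0.6, -1.5]
grip_width: 0.007
grasp_force: 58.8
```

>>> {"fn": "apply_moves", "kwargs": {
  "steps": [
    [[-0.104,-0.045,-0.013],[-0.0068,0.0016,-0.009],0],
    [[-0.103,-0.047,-0.014],[-0.0068,0.0016,-0.009],0],
    [[-0.101,-0.05,-0.016],[-0.0068,0.0016,-0.009],0],
    [[-0.1,-0.052,-0.018],[-0.0068,0.0016,-0.009],0],
    [[-0.098,-0.055,-0.019],[-0.0068,0.0016,-0.009],0],
    [[-0.096,-0.057,-0.021],[-0.0068,0.0016,-0.009],0],
    [[-0.094,-0.059,-0.023],[-0.0068,0.0016,-0.009],0],
    [[-0.093,-0.062,-0.024],[-0.0068,0.0016,-0.009],0]
  ]
}}

```text
clock: 6.15
eef_pos: [0.452, -0.3342, 0.2341]
tool_rot: [0.58, 0.796, 0.14, 0.102]
ft_force: [-0.7, 0.8, -0.2]
grip_width: 0.0071
grasp_force: 58.8
```

>>> {"fn": "apply_moves", "kwargs": {
  "steps": [
    [[0,0,0],[0,0,0],0],
    [[0,0,0],[0,0,0],0],
    [[0,0,0],[0,0,0],0],
    [[0,0,0],[0,0,0],0],
    [[0,0,0],[0,0,0],0],
    [[0,0,0],[0,0,0],0],
    [[0,0,0],[0,0,0],0],
    [[0,0,0],[0,0,0],0]
  ]
}}

```text
clock: 6.82
eef_pos: [0.4528, -0.3326, 0.2334]
tool_rot: [0.58, 0.796, 0.14, 0.102]
ft_force: [-0.5, 0.6, -1.2]
grip_width: 0.0068
grasp_force: 58.9
```

```bash
cat >> h.py <<'E'
S=pose(17.8,20); _m=S.as_matrix(); SN,SU=_m[:,1],-_m[:,2]
def tgt(gn,gu): return L+SN*(.004+gn)+SU*(.0896+gu)
E
python3 - <<'E'
from h import *
p,q=cur();print(p)
plan(tgt(.006,.02),S,8)
p,d=camera("wrist");cv2.imwrite("pics/w2.png",p[:,:,::-1])
p,d=camera("scene");cv2.imwrite("pics/s2.png",cv2.resize(p[120:270,120:320],None,fx=4,fy=4)[:,:,::-1])
# measure plate in scene: points far above panel
P=cloud("scene",d).reshape(-1,3);P=P[np.all((P>[.35,-.45,.1])&(P<[.58,-.2,.24]),1)]
rel=P-q.apply([0,0,0])-cur()[0]
b=q.inv().apply(P-cur()[0]); k=(abs(b[:,1])<.012)&(b[:,2]>-.005); b=b[k]; print(len(b),b.mean(0),np.percentile(b,[1,50,99],axis=0))
E
```

```text
[ 0.45284571 -0.33263877  0.23339874]
dist 0.0924 ang 0.08
[[-0.0, -0.025, 0.052], [-0.0, -0.0, -0.0]]
[[-0.0, -0.025, 0.052], [-0.0, -0.0, -0.0]]
[[-0.0, -0.025, 0.052], [-0.0, -0.0, -0.0]]
[[-0.0, -0.025, 0.052], [-0.0, -0.0, -0.0]]
[[-0.0, -0.025, 0.052], [-0.0, -0.0, -0.0]]
[[-0.0, -0.025, 0.052], [-0.0, -0.0, -0.0]]
[[-0.0, -0.025, 0.052], [-0.0, -0.0, -0.0]]
[[-0.0, -0.025, 0.052], [-0.0, -0.0, -0.0]]
1412 [-0.00218221  0.00366275  0.04316477] [[-0.05067085 -0.00083291 -0.00421215]
 [-0.00339623  0.00353409  0.04300296]
 [ 0.04808081  0.00953613  0.08897767]]
```

View pics/s2.png

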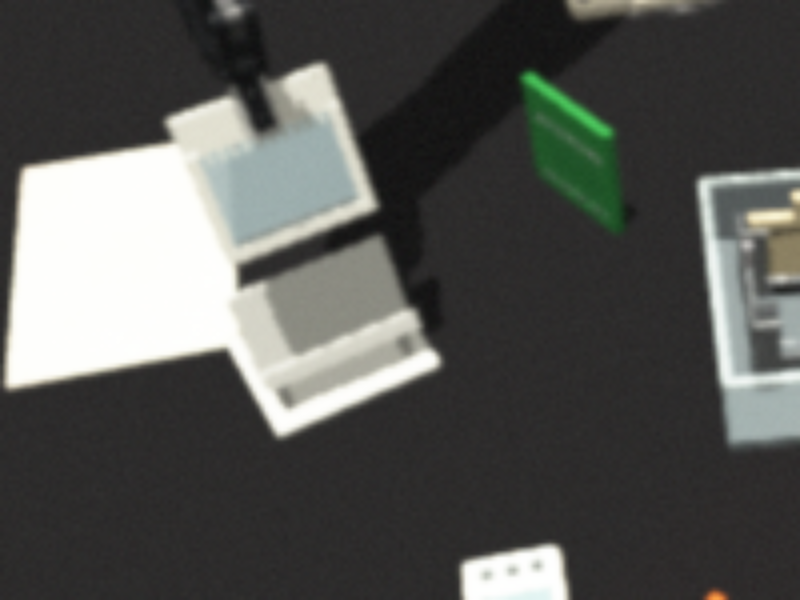

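The plate is held square: its lower edge is 89 mm below the TCP and it is parallel to the stand. The panel is just in front of and below it, around (330,300) in the crop.

>>> {"fn": "apply_moves", "kwargs": {
  "steps": [
    [[0,-0.025,0.052],[0,0,0],0],
    [[0,-0.025,0.052],[0,0,0],0],
    [[0,-0.025,0.052],[0,0,0],0],
    [[0,-0.025,0.052],[0,0,0],0],
    [[0,-0.025,0.052],[0,0,0],0],
    [[0,-0.025,0.052],[0,0,0],0],
    [[0,-0.025,0.052],[0,0,0],0],
    [[0,-0.025,0.052],[0,0,0],0]
  ]
}}

```text
clock: 7.58
eef_pos: [0.4438, -0.3359, 0.141]
tool_rot: [0.581, 0.795, 0.14, 0.102]
ft_force: [0.4, 0.3, -2.0]
grip_width: 0.007
grasp_force: 59.0
```

>>> {"fn": "apply_moves", "kwargs": {
  "steps": [
    [[0,0,0],[0,0,0],0],
    [[0,0,0],[0,0,0],0],
    [[0,0,0],[0,0,0],0],
    [[0,0,0],[0,0,0],0],
    [[0,0,0],[0,0,0],0],
    [[0,0,0.02],[0,0,0],0],
    [[0,0,0.02],[0,0,0],0],
    [[0,0,0],[0,0,0],0]
  ]
}}

```text
clock: 8.25
eef_pos: [0.4463, -0.3346, 0.1332]
tool_rot: [0.581, 0.795, 0.14, 0.101]
ft_force: [0.6, 0.1, -1.0]
grip_width: 0.0069
grasp_force: 58.9
```

Run:
```python
from h import *
p,q=cur();print(p,q.inv().apply(tgt(.0,.0)-p),bot.get_obs()['ft_force'])
n="scene";p2,d=camera(n);P=cloud(n,d).reshape(-1,3);P=P[np.all((P>[.38,-.42,.03])&(P<[.55,-.23,.16]),1)]
b=q.inv().apply(P-p)
k=(b[:,2]>.01)&(b[:,2]<.07)&(abs(b[:,0])<.045);print('plate front y',np.percentile(b[k,1],[5,50,95]).round(4))
for lo in np.arange(.07,.13,.004):
    k=(b[:,2]>=lo)&(b[:,2]<lo+.004)&(abs(b[:,0])<.04); print(round(lo,3),k.sum(),np.percentile(b[k,1],[5,50,95]).round(4) if k.sum() else '')
cv2.imwrite("pics/s3.png",cv2.resize(p2[130:250,150:270],None,fx=5,fy=5,interpolation=2)[:,:,::-1])
```

```text
[ 0.44625128 -0.33457657  0.13315528] [-0.00069241 -0.00523085  0.01149508] [ 0.64673058  0.12887665 -0.96992717]
plate front y [0.0001 0.0032 0.0069]
0.07 45 [0.0004 0.003  0.0066]
0.074 43 [0.0013 0.0037 0.0082]
0.078 36 [0.0021 0.0041 0.0062]
0.082 38 [0.0005 0.0042 0.0064]
0.086 36 [0.0003 0.0037 0.0065]
0.09 25 [0.0089 0.012  0.015 ]
0.094 65 [-0.0102  0.0113  0.0152]
0.098 68 [-0.0116  0.0106  0.016 ]
0.102 31 [0.0091 0.0122 0.0152]
0.106 4 [0.0107 0.0109 0.0111]
0.11 0 
0.114 0 
0.118 0 
0.122 0 
0.126 0
```

View pics/s3.png

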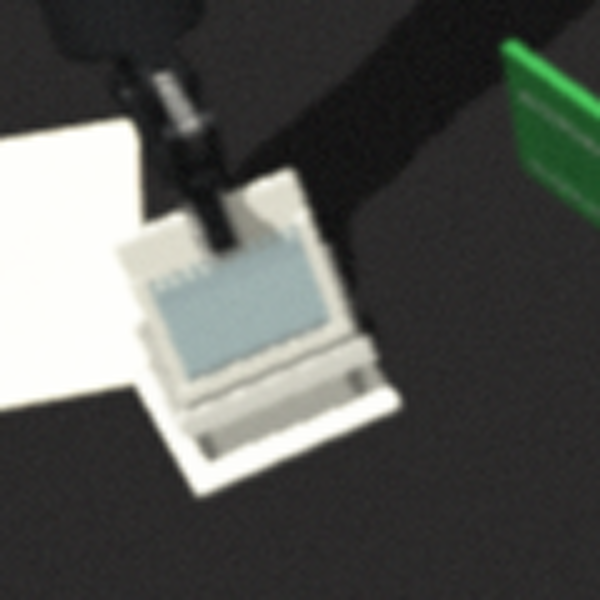

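>>> {"fn": "apply_moves", "kwargs": {
  "steps": [
    [[-0.001,-0.004,0.01],[0,0,0],0],
    [[-0.001,-0.004,0.01],[0,0,0],0],
    [[-0.001,-0.004,0.01],[0,0,0],0],
    [[0,-0.002,0.005],[0,0,0],0],
    [[0,0,0.005],[0,0,0],0],
    [[0,0,0.005],[0,0,0],0],
    [[0,0,0],[0,0,0],0],
    [[0,0,0],[0,0,0],0]
  ]
}}

```text
clock: 8.97
eef_pos: [0.447, -0.3355, 0.1245]
tool_rot: [0.581, 0.795, 0.14, 0.102]
ft_force: [0.1, 0.7, -1.0]
grip_width: 0.0068
grasp_force: 58.9
```

Run:
```python
from h import *
p,q=cur();o=bot.get_obs();print(q.inv().apply(tgt(.0,.0)-p),q.inv().apply(o['ft_force']),q.inv().apply(o['ft_torque']))
```

```text
[ 0.00039487 -0.00266704  0.00321724] [ 0.62597841 -0.08500962  1.05152931] [0.3747389  0.02348611 0.03388316]
```

>>> {"fn": "apply_moves", "kwargs": {
  "steps": [
    [[0,0,0.005],[0,0,0],0],
    [[0,0,0.005],[0,0,0],0],
    [[0,0,0.003],[0,0,0],0],
    [[0,0,0],[0,0,0],0],
    [[0,0,0],[0,0,0],0],
    [[0,0,0],[0,0,0],0],
    [[0,0,0],[0,0,0],0],
    [[0,0,0],[0,0,0],0]
  ]
}}

```text
clock: 9.63
eef_pos: [0.4479, -0.3353, 0.1221]
tool_rot: [0.581, 0.795, 0.14, 0.102]
ft_force: [-0.9, 0.2, -0.4]
grip_width: 0.007
grasp_force: 58.9
```

Run:
```python
from h import *
p,q=cur();o=bot.get_obs();print(q.inv().apply(tgt(.0,.0)-p),q.inv().apply(o['ft_force']),q.inv().apply(o['ft_torque']))
```

```text
[ 0.00046874 -0.00271945  0.00067921] [ 0.42355696 -0.88356122  0.15434755] [ 0.46375434 -0.02616501 -0.00487586]
```

>>> {"fn": "apply_moves", "kwargs": {
  "steps": [
    [[0,0,0.004],[0,0,0],0],
    [[0,-0.004,0],[0,0,0],0],
    [[0,-0.004,0.002],[0,0,0],0],
    [[0,0,0],[0,0,0],0],
    [[0,0,0],[0,0,0],0],
    [[0,0,0],[0,0,0],0],
    [[0,0,0],[0,0,0],0],
    [[0,0,0],[0,0,0],0]
  ]
}}

```text
clock: 10.3
eef_pos: [0.4474, -0.3356, 0.1213]
tool_rot: [0.581, 0.795, 0.141, 0.103]
ft_force: [-1.1, 1.7, 4.6]
grip_width: 0.0071
grasp_force: 59.8
```

Run:
```python
from h import *
p,q=cur();o=bot.get_obs();print(q.inv().apply(tgt(.0,.0)-p),q.inv().apply(o['ft_force']),q.inv().apply(o['ft_torque']))
```

```text
[ 6.25893620e-04 -1.87932587e-03  6.29687321e-05] [ 1.96107997  1.11445346 -4.52896829] [-0.12357747  0.38328439 -0.00051598]
```

>>> {"fn": "apply_moves", "kwargs": {
  "steps": [
    [[0,0,-0.003],[0,0,0],0],
    [[0,-0.004,0],[0,0,0],0],
    [[0,-0.004,0],[0,0,0],0],
    [[0,0,0],[0,0,0],0],
    [[0,0,0],[0,0,0],0],
    [[0,0,0],[0,0,0],0],
    [[0,0,0],[0,0,0],0],
    [[0,0,0],[0,0,0],0]
  ]
}}

```text
clock: 10.97
eef_pos: [0.4455, -0.3362, 0.1206]
tool_rot: [0.581, 0.795, 0.14, 0.102]
ft_force: [1.5, 0.5, 1.8]
grip_width: 0.0071
grasp_force: 59.1
```

Run:
```python
from h import *
p,q=cur();o=bot.get_obs();print(q.inv().apply(tgt(.0,.0)-p),q.inv().apply(o['ft_force']),q.inv().apply(o['ft_torque']))
```

```text
[6.62109075e-04 1.88610253e-04 7.95425807e-05] [-0.01678182  2.13584092 -1.17319909] [-0.41762678 -0.07168562  0.07117641]
```

It is now touching both ledge and panel lightly (1 to 2 N), so I'll release it.

>>> {"fn": "apply_moves", "kwargs": {
  "steps": [
    [[0,0,0],[0,0,0],0.12],
    [[0,0,0],[0,0,0],0.15],
    [[0,0,0],[0,0,0],0.2],
    [[0,0,0],[0,0,0],0.25],
    [[0,0,0],[0,0,0],0.3],
    [[0,0,0],[0,0,0],0.35],
    [[0,0,0],[0,0,0],0.4],
    [[0,0,0],[0,0,0],0.4]
  ]
}}

```text
clock: 11.63
eef_pos: [0.4451, -0.3361, 0.1204]
tool_rot: [0.581, 0.795, 0.14, 0.102]
ft_force: [0.4, 0.1, -0.4]
grip_width: 0.0342
grasp_force: 0.0
```

>>> {"fn": "apply_moves", "kwargs": {
  "steps": [
    [[0,0,-0.02],[0,0,0],0.4],
    [[0,0,-0.05],[0,0,0],0.4],
    [[0,0,-0.1],[0,0,0],0.4],
    [[0,0,-0.1],[0,0,0],0.4],
    [[0,0,-0.1],[0,0,0],0.4],
    [[0,0,-0.1],[0,0,0],0.4],
    [[0,0,-0.05],[0,0,0],0.4],
    [[0,0,0],[0,0,0],0.4]
  ]
}}

```text
clock: 12.3
eef_pos: [0.4119, -0.3487, 0.2222]
tool_rot: [0.581, 0.795, 0.139, 0.105]
ft_force: [0.2, -0.4, 0.4]
grip_width: 0.0342
grasp_force: 0.0
```

Run:
```python
from h import *
n="scene";p2,d=camera(n);P=cloud(n,d).reshape(-1,3);P=P[np.all((P>[.38,-.42,.03])&(P<[.55,-.23,.16]),1)]
b=S.inv().apply(P-L); b[:,2]*=-1
k=(b[:,2]>.01)&(b[:,2]<.09)&(abs(b[:,0])<.045)&(abs(b[:,1]-.008)<.01);A=np.c_[b[k][:,[0,2]],np.ones(k.sum())]
print('front y = a*x+b*z+c',np.linalg.lstsq(A,b[k,1],rcond=None)[0].round(4),'top',b[k|((b[:,2]>.09)&(abs(b[:,0])<.06)),2].max(),'x',np.percentile(b[k,0],[0,100]))
cv2.imwrite("pics/s4.png",cv2.resize(p2[130:250,150:270],None,fx=5,fy=5,interpolation=2)[:,:,::-1])
plan(NEW+[0,0,.11],pose(-14),24)
```

```text
front y = a*x+b*z+c [0.0091 0.009  0.0069] top 0.10161962576382826 x [-0.04490389  0.04480766]
dist 0.6631 ang 37.37
[[0.129, 0.046, 0.018], [0.0045, -0.0012, 0.0073]]
[[0.13, 0.043, 0.017], [0.0045, -0.0012, 0.0073]]
[[0.131, 0.04, 0.016], [0.0045, -0.0012, 0.0073]]
[[0.132, 0.037, 0.015], [0.0045, -0.0012, 0.0073]]
[[0.133, 0.034, 0.014], [0.0045, -0.0012, 0.0073]]
[[0.134, 0.032, 0.013], [0.0045, -0.0012, 0.0073]]
[[0.135, 0.029, 0.012], [0.0045, -0.0012, 0.0073]]
[[0.135, 0.026, 0.011], [0.0045, -0.0012, 0.0073]]
[[0.136, 0.023, 0.01], [0.0045, -0.0012, 0.0073]]
[[0.136, 0.02, 0.01], [0.0045, -0.0012, 0.0073]]
[[0.137, 0.017, 0.009], [0.0045, -0.0012, 0.0073]]
[[0.137, 0.014, 0.008], [0.0045, -0.0012, 0.0073]]
[[0.138, 0.011, 0.007], [0.0045, -0.0012, 0.0073]]
[[0.138, 0.008, 0.007], [0.0045, -0.0012, 0.0073]]
[[0.138, 0.005, 0.006], [0.0045, -0.0012, 0.0073]]
[[0.138, 0.002, 0.005], [0.0045, -0.0012, 0.0073]]
[[0.138, -0.001, 0.005], [0.0045, -0.0012, 0.0073]]
[[0.138, -0.004, 0.004], [0.0045, -0.0012, 0.0073]]
[[0.138, -0.008, 0.004], [0.0045, -0.0012, 0.0073]]
[[0.138, -0.011, 0.004], [0.0045, -0.0012, 0.0073]]
[[0.137, -0.014, 0.003], [0.0045, -0.0012, 0.0073]]
[[0.137, -0.017, 0.003], [0.0045, -0.0012, 0.0073]]
[[0.137, -0.02, 0.003], [0.0045, -0.0012, 0.0073]]
[[0.136, -0.023, 0.002], [0.0045, -0.0012, 0.0073]]
```

View pics/s4.png

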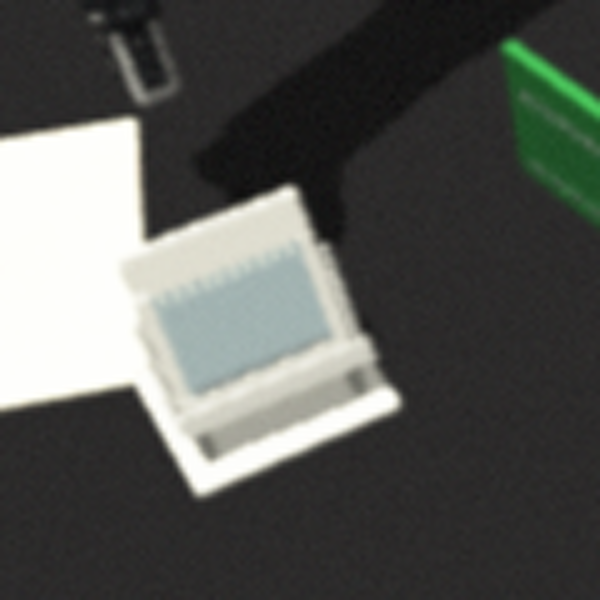

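The run cassette is seated on the ledge, face flat to the panel: its front is 7 mm out, the slope error is under 1°, and its top is at 101 mm. Now the new cassette.

>>> {"fn": "apply_moves", "kwargs": {
  "steps": [
    [[0.129,0.046,0.018],[0.0045,-0.0012,0.0073],0.45],
    [[0.13,0.043,0.017],[0.0045,-0.0012,0.0073],0.45],
    [[0.131,0.04,0.016],[0.0045,-0.0012,0.0073],0.45],
    [[0.132,0.037,0.015],[0.0045,-0.0012,0.0073],0.45],
    [[0.133,0.034,0.014],[0.0045,-0.0012,0.0073],0.45],
    [[0.134,0.032,0.013],[0.0045,-0.0012,0.0073],0.45],
    [[0.135,0.029,0.012],[0.0045,-0.0012,0.0073],0.45],
    [[0.135,0.026,0.011],[0.0045,-0.0012,0.0073],0.45]
  ]
}}

```text
clock: 13.02
eef_pos: [0.4226, -0.1247, 0.2151]
tool_rot: [0.659, 0.744, 0.094, 0.067]
ft_force: [0.8, -0.0, -0.1]
grip_width: 0.0384
grasp_force: 0.0
```

>>> {"fn": "apply_moves", "kwargs": {
  "steps": [
    [[0.136,0.023,0.01],[0.0045,-0.0012,0.0073],0.45],
    [[0.136,0.02,0.01],[0.0045,-0.0012,0.0073],0.45],
    [[0.137,0.017,0.009],[0.0045,-0.0012,0.0073],0.45],
    [[0.137,0.014,0.008],[0.0045,-0.0012,0.0073],0.45],
    [[0.138,0.011,0.007],[0.0045,-0.0012,0.0073],0.45],
    [[0.138,0.008,0.007],[0.0045,-0.0012,0.0073],0.45],
    [[0.138,0.005,0.006],[0.0045,-0.0012,0.0073],0.45],
    [[0.138,0.002,0.005],[0.0045,-0.0012,0.0073],0.45]
  ]
}}

```text
clock: 13.68
eef_pos: [0.4348, 0.096, 0.2129]
tool_rot: [0.728, 0.683, 0.048, 0.032]
ft_force: [0.0, -0.3, -0.4]
grip_width: 0.0384
grasp_force: 0.0
```

>>> {"fn": "apply_moves", "kwargs": {
  "steps": [
    [[0.138,-0.001,0.005],[0.0045,-0.0012,0.0073],0.45],
    [[0.138,-0.004,0.004],[0.0045,-0.0012,0.0073],0.45],
    [[0.138,-0.008,0.004],[0.0045,-0.0012,0.0073],0.45],
    [[0.138,-0.011,0.004],[0.0045,-0.0012,0.0073],0.45],
    [[0.137,-0.014,0.003],[0.0045,-0.0012,0.0073],0.45],
    [[0.137,-0.017,0.003],[0.0045,-0.0012,0.0073],0.45],
    [[0.137,-0.02,0.003],[0.0045,-0.0012,0.0073],0.45],
    [[0.136,-0.023,0.002],[0.0045,-0.0012,0.0073],0.45]
  ]
}}

```text
clock: 14.35
eef_pos: [0.447, 0.3165, 0.2104]
tool_rot: [0.789, 0.615, 0.001, -0.003]
ft_force: [0.3, 0.5, 0.2]
grip_width: 0.0385
grasp_force: 0.0
```

>>> {"fn": "apply_moves", "kwargs": {
  "steps": [
    [[0,0,0],[0,0,0],0.45],
    [[0,0,0],[0,0,0],0.45],
    [[0,0,0],[0,0,0],0.45],
    [[0,0,0],[0,0,0],0.45],
    [[0,0,0],[0,0,0],0.45],
    [[0,0,0],[0,0,0],0.45],
    [[0,0,0],[0,0,0],0.45],
    [[0,0,0],[0,0,0],0.45]
  ]
}}

```text
clock: 15.02
eef_pos: [0.4479, 0.3147, 0.2119]
tool_rot: [0.789, 0.615, 0.002, -0.003]
ft_force: [-0.0, 0.1, 0.5]
grip_width: 0.0388
grasp_force: 0.0
```

Run:
```python
from h import *
print(cur()[0]);plan(NEW+[0,0,.05],pose(-14),4)
p,d=camera("wrist");cv2.imwrite("pics/w5.png",p[:,:,::-1])
```

```text
[0.44792566 0.3146989  0.2119055 ]
dist 0.0619 ang 0.43
[[-0.001, 0.0, 0.077], [-0.0002, -0.0006, -0.0002]]
[[-0.001, 0.0, 0.077], [-0.0002, -0.0006, -0.0002]]
[[-0.001, 0.0, 0.077], [-0.0002, -0.0006, -0.0002]]
[[-0.001, 0.0, 0.077], [-0.0002, -0.0006, -0.0002]]
```

View pics/w5.png

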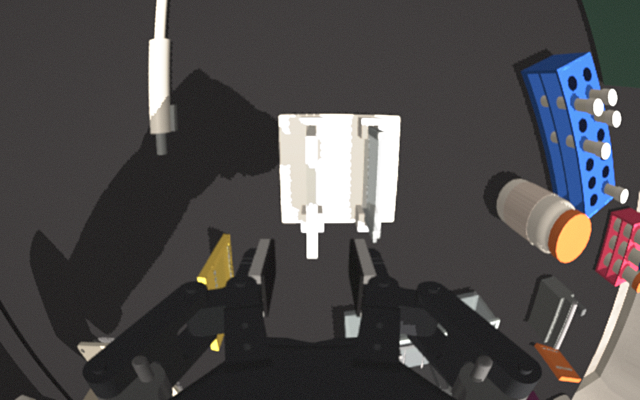

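The wrist view shows the tall new cassette at column ~312, midway between the pads (262 and 358). The glass plates at column 375 lie clear of the finger line.

>>> {"fn": "apply_moves", "kwargs": {
  "steps": [
    [[-0.001,0,0.08],[0,-0.001,0],0.45],
    [[-0.001,0,0.08],[0,-0.001,0],0.45],
    [[-0.001,0,0.08],[0,0,0],0.45],
    [[-0.001,0,0.08],[0,0,0],0.45],
    [[0,0,0.08],[0,0,0],0.45],
    [[0,0,0.08],[0,0,0],0.45],
    [[0,0,0.07],[0,0,0],0.45],
    [[0,0,0],[0,0,0],0.45]
  ]
}}

```text
clock: 15.73
eef_pos: [0.4456, 0.3132, 0.0987]
tool_rot: [0.788, 0.615, -0.003, -0.001]
ft_force: [0.0, -0.5, -0.3]
grip_width: 0.0388
grasp_force: 0.0
```

>>> {"fn": "apply_moves", "kwargs": {
  "steps": [
    [[0,0,0],[0,0,0],0.3],
    [[0,0,0],[0,0,0],0.2],
    [[0,0,0],[0,0,0],0],
    [[0,0,0],[0,0,0],0],
    [[0,0,0],[0,0,0],0],
    [[0,0,0],[0,0,0],0],
    [[0,0,0],[0,0,0],0],
    [[0,0,0],[0,0,0],0]
  ]
}}

```text
clock: 16.4
eef_pos: [0.4482, 0.3153, 0.103]
tool_rot: [0.788, 0.615, 0.001, -0.001]
ft_force: [-0.7, -0.7, 6.1]
grip_width: 0.0071
grasp_force: 59.7
```

Run:
```python
from h import *
o=bot.get_obs();p,q=cur();print(o['clock'],p,o['ft_force'],o['ft_torque'],np.degrees(np.arctan2(*q.as_matrix()[[1,0],1])),q.as_matrix()[:,2])
```

```text
16.4 [0.44824627 0.31525355 0.10297813] [-0.73435565 -0.69199504  6.13876678] [-0.08975372  0.06094755 -0.00866948] -14.072077742104577 [ 1.65502150e-04  2.52105586e-03 -9.99996808e-01]
```

>>> {"fn": "apply_moves", "kwargs": {
  "steps": [
    [[0,0,-0.02],[0,0,0],0],
    [[0,0,-0.05],[0,0,0],0],
    [[0,0,-0.07],[0,0,0],0],
    [[0,0,-0.08],[0,0,0],0],
    [[0,0,-0.1],[0,0,0],0],
    [[0,0,-0.1],[0,0,0],0],
    [[0,0,-0.1],[0,0,0],0],
    [[0,0,-0.1],[0,0,0],0]
  ]
}}

```text
clock: 17.07
eef_pos: [0.4473, 0.3142, 0.2269]
tool_rot: [0.788, 0.615, -0.001, -0.001]
ft_force: [0.4, 0.2, -0.5]
grip_width: 0.0069
grasp_force: 58.8
```

Run:
```python
from h import *
print(cur()[0]);plan(np.array([.574,.0107,.228]),pose(-8.47),16)
```

```text
[0.44728591 0.31423805 0.2268543 ]
dist 0.3289 ang 5.61
[[-0.082, 0.061, -0.001], [-0.0001, 0.0, -0.0019]]
[[-0.083, 0.061, -0.0], [-0.0001, 0.0, -0.0019]]
[[-0.083, 0.06, -0.0], [-0.0001, 0.0, -0.0019]]
[[-0.083, 0.06, -0.0], [-0.0001, 0.0, -0.0019]]
[[-0.084, 0.059, -0.0], [-0.0001, 0.0, -0.0019]]
[[-0.084, 0.059, -0.0], [-0.0001, 0.0, -0.0019]]
[[-0.085, 0.058, -0.0], [-0.0001, 0.0, -0.0019]]
[[-0.085, 0.058, -0.0], [-0.0001, 0.0, -0.0019]]
[[-0.085, 0.057, -0.0], [-0.0001, 0.0, -0.0019]]
[[-0.086, 0.057, -0.0], [-0.0001, 0.0, -0.0019]]
[[-0.086, 0.056, -0.0], [-0.0001, 0.0, -0.0019]]
[[-0.086, 0.056, -0.0], [-0.0001, 0.0, -0.0019]]
[[-0.087, 0.055, -0.0], [-0.0001, 0.0, -0.0019]]
[[-0.087, 0.055, -0.0], [-0.0001, 0.0, -0.0019]]
[[-0.087, 0.054, -0.0], [-0.0001, 0.0, -0.0019]]
[[-0.088, 0.054, -0.0], [-0.0001, 0.0, -0.0019]]
```

>>> {"fn": "apply_moves", "kwargs": {
  "steps": [
    [[-0.082,0.061,0],[0,0,-0.0019],0],
    [[-0.083,0.061,0],[0,0,-0.0019],0],
    [[-0.083,0.06,0],[0,0,-0.0019],0],
    [[-0.083,0.06,0],[0,0,-0.0019],0],
    [[-0.084,0.059,0],[0,0,-0.0019],0],
    [[-0.084,0.059,0],[0,0,-0.0019],0],
    [[-0.085,0.058,0],[0,0,-0.0019],0],
    [[-0.085,0.058,0],[0,0,-0.0019],0]
  ]
}}

```text
clock: 17.73
eef_pos: [0.5106, 0.1618, 0.2257]
tool_rot: [0.773, 0.634, -0.001, -0.001]
ft_force: [-0.1, 0.2, -1.2]
grip_width: 0.0068
grasp_force: 58.9
```

>>> {"fn": "apply_moves", "kwargs": {
  "steps": [
    [[-0.085,0.057,0],[0,0,-0.0019],0],
    [[-0.086,0.057,0],[0,0,-0.0019],0],
    [[-0.086,0.056,0],[0,0,-0.0019],0],
    [[-0.086,0.056,0],[0,0,-0.0019],0],
    [[-0.087,0.055,0],[0,0,-0.0019],0],
    [[-0.087,0.055,0],[0,0,-0.0019],0],
    [[-0.087,0.054,0],[0,0,-0.0019],0],
    [[-0.088,0.054,0],[0,0,-0.0019],0]
  ]
}}

```text
clock: 18.4
eef_pos: [0.5736, 0.01, 0.2254]
tool_rot: [0.758, 0.652, -0.001, -0.001]
ft_force: [0.6, 0.2, -1.2]
grip_width: 0.007
grasp_force: 58.9
```

>>> {"fn": "apply_moves", "kwargs": {
  "steps": [
    [[0,0,0],[0,0,0],0],
    [[0,0,0],[0,0,0],0],
    [[0,0,0],[0,0,0],0],
    [[0,0,0],[0,0,0],0],
    [[0,0,0],[0,0,0],0],
    [[0,0,0],[0,0,0],0],
    [[0,0,0],[0,0,0],0],
    [[0,0,0],[0,0,0],0]
  ]
}}

```text
clock: 19.07
eef_pos: [0.5736, 0.0115, 0.2251]
tool_rot: [0.758, 0.652, -0.001, -0.001]
ft_force: [0.7, 1.0, -1.5]
grip_width: 0.0069
grasp_force: 58.8
```

Run:
```python
from h import *
p,q=cur();print(p,np.degrees(np.arctan2(*q.as_matrix()[[1,0],1])),q.as_matrix()[:,2]);plan(np.array([.574,.0107,.18]),pose(-8.47),4)
for n in("scene","top"):
    im,d=camera(n); P=cloud(n,d).reshape(-1,3);b=q.inv().apply(P-p)
    k=(abs(b[:,1])<.012)&(b[:,2]>.0)&(b[:,2]<.1)&(abs(b[:,0])<.06);c=b[k];print(n,k.sum(),'x',np.percentile(c[:,0],[.5,1,99,99.5]).round(4),'z',np.percentile(c[:,2],[.5,99.5]).round(4))
    for lo in (.02,.04,.06,.075):
        e=c[(c[:,2]>lo)&(c[:,2]<lo+.012)]; 
        if len(e): print('  strip',lo,np.percentile(e[:,0],[1,99]).round(4),'y med',np.median(e[:,1]).round(4))
    if n=="scene": cv2.imwrite("pics/s6.png",cv2.resize(im[90:240,240:400],None,fx=4,fy=4,interpolation=2)[:,:,::-1])
```

```text
[0.57362576 0.01145653 0.22514974] -8.558819181510323 [-2.15500958e-03  8.64332038e-04 -9.99997304e-01]
dist 0.0452 ang 0.16
[[-0.001, 0.001, 0.056], [-0.0002, -0.0, -0.0001]]
[[-0.001, 0.001, 0.056], [-0.0002, -0.0, -0.0001]]
[[-0.001, 0.001, 0.056], [-0.0002, -0.0, -0.0001]]
[[-0.001, 0.001, 0.056], [-0.0002, -0.0, -0.0001]]
scene 967 x [-0.0501 -0.0499  0.0486  0.0491] z [0.0005 0.0902]
  strip 0.02 [-0.0492  0.0485] y med 0.0036
  strip 0.04 [-0.0497  0.0479] y med 0.0036
  strip 0.06 [-0.0501  0.0492] y med 0.0035
  strip 0.075 [-0.0503  0.0476] y med 0.0044Traceback (most recent call last):
  File "<stdin>", line 5, in <module>
    return _quantile_unchecked(
        a, q, axis, out, overwrite_input, method, keepdims, weights)
    return _ureduce(a,
                    func=_quantile_ureduce_func,
    ...<5 lines>...
                    overwrite_input=overwrite_input,
                    method=method)
    r = func(a, **kwargs)
    result = _quantile(arr,
                       quantiles=q,
    ...<2 lines>...
                       out=out,
                       weights=wgt)
    slices_having_nans = np.isnan(arr[-1, ...])
                                  ~~~^^^^^^^^^
IndexError: index -1 is out of bounds for axis 0 with size 0
```

View pics/s6.png

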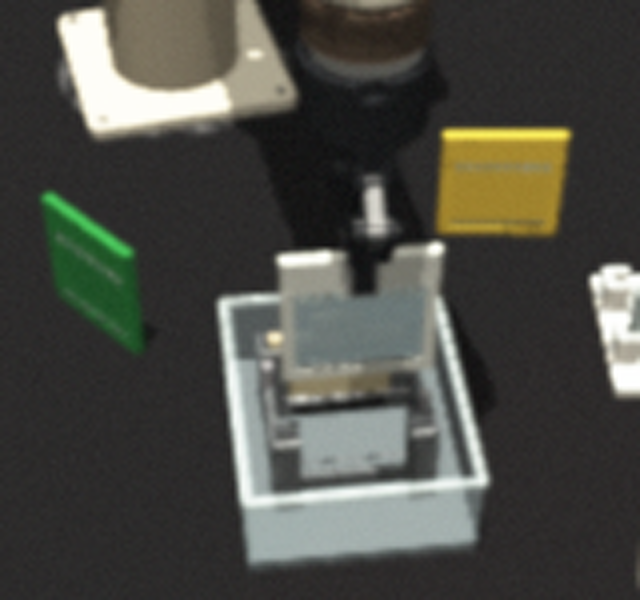

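The new cassette hangs upright over the empty far guides at (355,430) in the crop, with the dam untouched behind. I'll descend to just above the lead-in.

>>> {"fn": "apply_moves", "kwargs": {
  "steps": [
    [[-0.001,0,0.05],[-0.0003,0,0],0],
    [[-0.001,0,0.05],[-0.0003,0,0],0],
    [[-0.001,0.001,0.05],[-0.0002,0,0],0],
    [[-0.001,0,0.05],[0,0,0],0],
    [[0,0,0.04],[0,0,0],0],
    [[0,0,0],[0,0,0],0],
    [[0,0,0],[0,0,0],0],
    [[0,0,0],[0,0,0],0]
  ]
}}

```text
clock: 19.83
eef_pos: [0.5741, 0.0102, 0.1774]
tool_rot: [0.758, 0.652, 0.0, 0.0]
ft_force: [0.3, -0.3, -1.8]
grip_width: 0.0072
grasp_force: 58.9
```

Run:
```python
from h import *
p,q=cur();o=bot.get_obs();print(p,np.degrees(np.arctan2(*q.as_matrix()[[1,0],1])),q.as_matrix()[:,2],o['ft_force'],o['ft_torque']);plan(np.array([.5738,.0107,.145]),pose(-8.47),8)
```

```text
[0.57406    0.01019443 0.17739018] -8.60314064518079 [ 8.38475157e-04  4.59857307e-04 -9.99999543e-01] [ 0.2716393  -0.34329605 -1.78939673] [-0.05956175  0.03581224  0.01393806]
dist 0.0324 ang 0.14
[[0.0, -0.0, 0.02], [0.0, -0.0, -0.0001]]
[[0.0, -0.0, 0.02], [0.0, -0.0, -0.0001]]
[[0.0, -0.0, 0.02], [0.0, -0.0, -0.0001]]
[[0.0, -0.0, 0.02], [0.0, -0.0, -0.0001]]
[[0.0, -0.0, 0.02], [0.0, -0.0, -0.0001]]
[[0.0, -0.0, 0.02], [0.0, -0.0, -0.0001]]
[[0.0, -0.0, 0.02], [0.0, -0.0, -0.0001]]
[[0.0, -0.0, 0.02], [0.0, -0.0, -0.0001]]
```

Centred. I'll enter slowly: 4 mm a row to 8 mm into the guides, then check the force.

>>> {"fn": "apply_moves", "kwargs": {
  "steps": [
    [[0,0,0.015],[0,0,0],0],
    [[0,0,0.015],[0,0,0],0],
    [[0,0,0.015],[0,0,0],0],
    [[0,0,0.015],[0,0,0],0],
    [[0,0,0.01],[0,0,0],0],
    [[0,0,0.01],[0,0,0],0],
    [[0,0,0],[0,0,0],0],
    [[0,0,0],[0,0,0],0]
  ]
}}

```text
clock: 20.5
eef_pos: [0.5737, 0.0102, 0.1609]
tool_rot: [0.758, 0.652, 0.0, -0.0]
ft_force: [0.3, -0.7, -0.7]
grip_width: 0.0066
grasp_force: 58.9
```

Run:
```python
from h import *
p,q=cur();o=bot.get_obs();print(p,np.degrees(np.arctan2(*q.as_matrix()[[1,0],1])),q.as_matrix()[:,2],o['ft_force'],o['ft_torque'])
```

```text
[0.57370366 0.01022511 0.16090153] -8.599503373059541 [-3.99483999e-05  4.92222854e-04 -9.99999878e-01] [ 0.25224817 -0.65640129 -0.66384767] [-0.02614819  0.02982887  0.02751761]
```

>>> {"fn": "apply_moves", "kwargs": {
  "steps": [
    [[0,0,0.015],[0,0,0],0],
    [[0,0,0.015],[0,0,0],0],
    [[0,0,0.015],[0,0,0],0],
    [[0,0,0.015],[0,0,0],0],
    [[0,0,0.015],[0,0,0],0],
    [[0,0,0.015],[0,0,0],0],
    [[0,0,0],[0,0,0],0],
    [[0,0,0],[0,0,0],0]
  ]
}}

```text
clock: 21.17
eef_pos: [0.5736, 0.0102, 0.1428]
tool_rot: [0.758, 0.652, 0.0, -0.0]
ft_force: [0.2, -0.3, -1.1]
grip_width: 0.0071
grasp_force: 58.8
```

Run:
```python
from h import *
p,q=cur();o=bot.get_obs();print(p,np.degrees(np.arctan2(*q.as_matrix()[[1,0],1])),q.as_matrix()[:,2],o['ft_force'],o['ft_torque'])
```

```text
[0.57361004 0.01017875 0.14275458] -8.601899859087148 [-3.00213193e-04  4.25586789e-04 -9.99999864e-01] [ 0.21951196 -0.30168341 -1.06003888] [-0.03261115 -0.04084739  0.02714493]
```

No side force. There are about 30 mm left to TCP z 0.113.

>>> {"fn": "apply_moves", "kwargs": {
  "steps": [
    [[0,0,0.02],[0,0,0],0],
    [[0,0,0.02],[0,0,0],0],
    [[0,0,0.02],[0,0,0],0],
    [[0,0,0.02],[0,0,0],0],
    [[0,0,0.02],[0,0,0],0],
    [[0,0,0.02],[0,0,0],0],
    [[0,0,0.02],[0,0,0],0],
    [[0,0,0.01],[0,0,0],0]
  ]
}}

```text
clock: 21.83
eef_pos: [0.5735, 0.0102, 0.1123]
tool_rot: [0.758, 0.652, -0.0, -0.0]
ft_force: [-0.0, -0.4, -1.2]
grip_width: 0.0067
grasp_force: 58.9
```

>>> {"fn": "apply_moves", "kwargs": {
  "steps": [
    [[0,0,0],[0,0,0],0],
    [[0,0,0],[0,0,0],0],
    [[0,0,0],[0,0,0],0],
    [[0,0,0],[0,0,0],0],
    [[0,0,0],[0,0,0],0],
    [[0,0,0],[0,0,0],0],
    [[0,0,0],[0,0,0],0],
    [[0,0,0],[0,0,0],0]
  ]
}}

```text
clock: 22.5
eef_pos: [0.5738, 0.0103, 0.1132]
tool_rot: [0.758, 0.652, 0.0, -0.0]
ft_force: [-0.5, 0.1, -1.0]
grip_width: 0.007
grasp_force: 58.8
```

Run:
```python
from h import *
p,q=cur();o=bot.get_obs();print(p,np.degrees(np.arctan2(*q.as_matrix()[[1,0],1])),q.as_matrix()[:,2],o['ft_force'],o['ft_torque'])
for n in("scene","top"):
    im,d=camera(n);P=cloud(n,d).reshape(-1,3);P=P[np.all((P>[.55,-.06,.108])&(P<[.60,.08,.14]),1)];b=q.inv().apply(P-p)
    k=(abs(b[:,0])>.02)&(abs(b[:,1])<.012);print(n,'plate top z',np.percentile(P[k,2],[50,80,95,99]).round(4),'x',np.percentile(b[k,0],[1,99]).round(4))
    if n=="scene": a=cv2.resize(im[110:250,160:400],(800,467),interpolation=2)[:,:,::-1];cv2.imwrite("pics/end.png",a)
```

```text
[0.57382638 0.01026783 0.11321978] -8.595621706177253 [ 4.77972308e-04  4.79500717e-04 -9.99999771e-01] [-0.50088427  0.09973861 -1.00708135] [-0.00450175  0.09556351 -0.03114366]
scene plate top z [0.1186 0.1226 0.1241 0.1252] x [-0.0497  0.049 ]Traceback (most recent call last):
  File "<stdin>", line 5, in <module>
    return _quantile_unchecked(
        a, q, axis, out, overwrite_input, method, keepdims, weights)
    return _ureduce(a,
                    func=_quantile_ureduce_func,
    ...<5 lines>...
                    overwrite_input=overwrite_input,
                    method=method)
    r = func(a, **kwargs)
    result = _quantile(arr,
                       quantiles=q,
    ...<2 lines>...
                       out=out,
                       weights=wgt)
    slices_having_nans = np.isnan(arr[-1, ...])
                                  ~~~^^^^^^^^^
IndexError: index -1 is out of bounds for axis 0 with size 0
```

View pics/end.png

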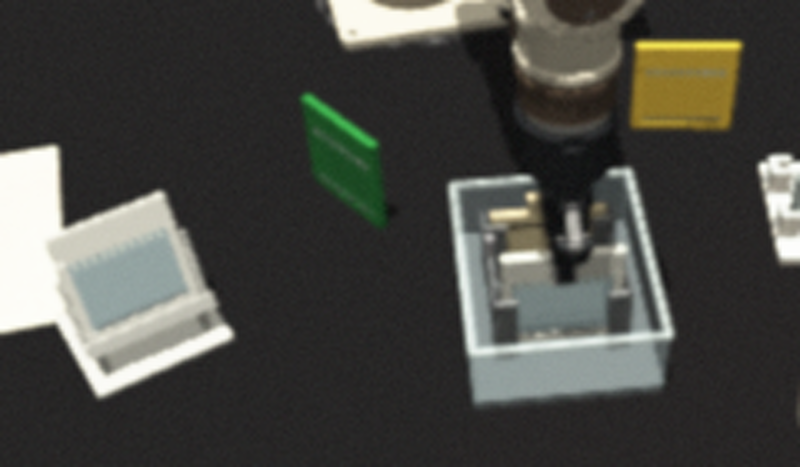

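The new cassette's top is at about 122 mm, so its lower edge is about 10 mm above the chamber floor. The 1 N of weight is in the gripper. The run cassette is still leaning at (130,270) in the crop and the dam is in place at (525,215).

```bash
python3 -c "
from workcell import bot
print(bot.job_done())"
```

```text
the job is handed in; nothing more can be done
None
```

The run cassette is leaning on the drain stand. The new one is held upright in the emptied far chamber's guides, about 10 mm above the floor with its weight in the gripper. The dam is still in place, and the job was handed in at about 23 s.

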